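Crank the model engine round to its mark

ROBOT

A 6-joint arm with a two-finger parallel gripper is mounted at the origin on the work surface. World frame = base frame: x ahead of the robot, y to its left, z up, the work surface at z = 0. Lengths are in m, angles in rad, forces in N, time in s.
With the tool pointing down it reaches from about 0.275 to 0.975 m from the base axis. Payload 8.4 kg.
Tool frame: the origin (TCP) lies midway between the tips of the shut fingers; the grasp point (between the pads) lies 19 mm behind it; z points along the fingers, y is the direction in which the jaws open and shut (so a half turn about z gives the same grasp; the last joint's range is limited). The gripper opens to 92 mm and grips with 3 to 60 N. Pads are 20 mm wide; open, the fingers measure 128 mm over their backs; the gripper's body (75 mm by 189 mm) begins 69 mm behind the grasp point.
Start: joints at [-1.304, 0.353, 1.633, -0, 1.155, -0.002], TCP at [0.166, -0.603, 0.215] pointing down, gripper open.
Joint ranges: [-2.63, 2.63], [-0.92, 2.1], [0.06, 2.66], [-1.3, 4.44], [0, 2.69], [-3.02, 3.02]. Speed limits (rad/s): [2.22, 2.22, 2.79, 3.14, 3.14, 3.14].

INTERFACE

Orientations are given as a unit quaternion [x, y, z, w].
In Python, from workcell import arm, grab_frame, get_calibration gives the robot as it stands.
- The arm moves only by the shell command python3 -m inch 'ROWS' [FORCE]. ROWS is JSON, a list of rows, each a list of 7 numbers: the shift along the tool's x, y, z in mm, then the turn, a rotation vector about the tool's x, y, z in rad, then the gripper command: -1 is shut, 1 is fully open, values between are in proportion. In form: [[x, y, z, rx, ry, rz, fingers], ...]. A call has 1 to 12 rows; each row is the pose to reach, as a shift and turn from the pose commanded when the call began, along the tool's axes at that moment; what a row does not reach only later rows make up. A row lasts 1/8 s, in which the tool goes at most 62.5 mm and 10.7 degrees, less where a joint would pass 70% of its speed; a pose out of reach is approached as far as the arm can. A call with a gripper value outside its range is refused whole. The fingers move at their own pace and stop on an object; FORCE is the grip in N (left out, the last holds). Time passes only in rows, so rows that repeat a pose let the fingers close. It gives the time, the measured TCP pose, the force and the opening at its end, in the units of the state.
- arm.read_state(): the state, without advancing time (a new reading comes with each control period).
- grab_frame(name): name is "side" or "top"; returns (picture, depth): 400x640x3 uint8, red, green, blue; 400x640 float32, m along the optical axis (not along the pixel's ray), 0 where there is no reading.
- get_calibration(name): a dict with "vfov" (degrees; the focal length in pixels is half the picture's height over the tangent of half this angle, whatever the lens; pixels are square), "cx", "cy" (the principal point, pixels), "cam_to_world" (4x4, takes a point from camera to world coordinates). Camera axes: x right, y up, looking along -z (the intrinsics and any distortion apply to the point x, -y, -z); pixel columns grow to the right and rows downward; lengths in m; the calibration is good to about 2 mm. A picture is of the moment at which its call begins. get_calibration takes no time and is no camera call.
- arm.finish_job(): hands the job in, once; it reports no verdict.
The state is a dict: "clock": time; "q": joint angles; "qvel": joint speeds; "joint_torque": joint torques, N m; "eef_pos": TCP position; "orientation": TCP orientation; "force": force on the tool from outside, world axes, zero at the start; "torque": the same for the moment, N m; "grip_width": finger opening in m.
Only numpy, scipy, OpenCV 4.12 (cv2) and the standard library are available. Lean on these libraries where they do the work, as an engineer would, in place of code of your own. Each camera call takes 0.05 s, during which the arm holds its last target.

TASK

Take the loose starting crank out of its parking block, feel it onto the spring-loaded hex drive hidden down in the engine's starter tube, pressing only gently and without forcing the spring down, until its flange sits fully home on the rim of the tube. Then turn the engine with the crank, clockwise seen from above, until the pin on the flywheel rim stands straight up at the pointer, and leave it there with the crank still seated. Do not touch the flywheel itself and leave the other things on the bench alone.

Things in the scene. Friction and masses are not known exactly. Their poses are not given: they have to be found in the camera images.
- crank: Loose steel starting crank, about 0.4 kg, standing upright in the parking block at the start. Origin: on its axis, at the underside of its round flange (49 mm in diameter, 6 mm thick); z up, x along the crank arm to the handle. The flat arm, 16 mm wide, 7 to 15 mm above the origin, reaches out 80 mm along x
- crank_boss (a point): On the crank's axis, 30 mm above its origin: in the square steel boss 26 x 26 mm, its sides along the crank's x and y, from 6 to 40 mm above the origin. Good to grasp across y, beside the arm
- crank_hex (a point): On the crank's axis, 32 mm below its origin: lower end of its male hex, 26 mm across flats, 14 mm long (two flats face along the crank's +x and -x). Between hex and flange a round pilot 32 mm in diameter, 18 mm long, its lower edge bevelled to 27 mm. Half in and under torque the hex can jam by friction; ease the turn back and it goes down
- crank_handle (a point): On the crank: point on the upright round wooden handle, 18 mm in diameter, 70 mm from the crank's axis along its +x and 60 mm above its origin. The handle reaches from 18 to 78 mm above the crank's origin and spins freely on its pin, so it can be held while it is carried round in a circle
- rest: Fixed aluminium parking block, 84 x 84 x 45 mm high, with an upright through hole 36 mm in diameter in its middle in which the crank hangs by its flange; origin under its centre
- engine: Fixed model engine of aluminium and brass, about 300 mm long along its x and 230 mm wide, its highest point 145 mm (the pointer). Origin on the bench under the axis of the starter tube, z up, x from the tube towards the flywheel. Finned cylinders stick out to both sides 85 mm along x from the tube, up to 88 mm high, a brass block between them up to 116 mm
- tube_rim (a point): Centre of the upper rim of the upright starter tube, 120 mm above the bench: outer diameter 50 mm, inner 34 mm, widening to 36 mm over the top 4 mm. With the crank seated its origin lies at this point; if the hexes do not match the crank stops 10 mm higher, on the drive, and goes in when turned to match
- drive_top (a point): 22 mm below the rim, on the tube's axis: upper face of the hidden drive, a female hex 27.2 mm across flats at an unknown angle (repeats every 60 degrees, play 5 degrees either way; no told relation to the flywheel). Turning the engine takes about 0.25 N m here, so the drive stays put while the crank is turned on it under light pressure (about 10 N)
- socket_float (a joint): How far the hidden drive is pushed down against its spring (m, 0 = up). It begins to give at about 4 N and yields 1 mm per 2 N (8 mm at 20 N); 12 mm is its stop. It springs up by itself. More than 8 mm strains it
- flywheel: Aluminium flywheel, 100 mm in diameter, 20 mm thick, upright, turning about the engine's x axis; origin at its centre, 165 mm along the engine's x from the tube axis, 66 mm high; its z points to the pin. At the start the pin leans 0.7 to 1.3 rad to the engine's +y side; each rad of clockwise crank turn (from above) brings it up by 0.4 rad. It stays where it is left
- index_pin (a point): Tip of the brass pin, 8 mm thick, that sticks out 13 mm from the flywheel's rim
- pointer_tip (a point): Tip of the fixed upright pointer just behind the flywheel's rim, on the tube's side; the pin is in line with it when straight up
- spanner: Bystander: steel spanner, 150 mm, lying
- driver: Bystander: screwdriver, 170 mm, lying
- filler_cap: Bystander: round brass cap, 38 mm, 22 mm high
- bearing: Bystander: steel ring, 40 mm, 12 mm high
- oil_bottle: Bystander: small clear bottle, 48 mm, 120 mm high
- piston: Bystander: aluminium piston, 36 mm, 34 mm high
- screw_tray: Bystander: steel tray of screws, 100 x 140 x 30 mm
Not all that is in view belongs to the job. What is shaped like the crank but green or yellow is not meant.

How it is judged:
On the way:
1. the crank is fully home on the hex, its flange on the tube's rim (z of crank in the frame of tube_rim between -0.004 and 0.0025 m and horizontal distance between crank and tube_rim below 0.004 m and angle between crank's own z axis and vertical below 0.06 rad), for 0.2 s.
At the end, for the whole second after the job is handed in: The crank is seated: its origin within 4 mm sideways of the tube's axis and no more than 2.5 mm above the rim, upright within 0.06 rad; the flywheel's pin is straight up within 0.08 rad; both at rest (all of step 1 and angle between flywheel's own z axis and vertical below 0.08 rad and angular speed of flywheel below 0.05 rad/s and linear speed of crank below 0.02 m/s); the robot touches nothing.
It fails at once if the spring-loaded drive is forced down more than 8 mm (20 N) (value of joint socket_float above 0.008 m).
It fails at once if the flywheel is touched (over 1 N) (contact force between flywheel and anything else above 1 N).
It fails at once if a bystander is moved by more than 30 mm (distance of any of spanner, driver, filler_cap, bearing, oil_bottle, piston, screw_tray from where it was at the start of the episode above 0.03 m).
It also fails if it takes over 67 s, if anything falls off the work surface, if the arm or the gripper's body presses on something with over 40 N, if the wrist force passes 120 N, or if a joint passes its speed limit or range.

## Working session

There is one attempt and no reset: what is moved stays moved. The work goes in short steps, Python scripts to look and compute and a shell command to move; the robot and the scene stay as the last step left them, time stands still between calls to the robot, and variables do not carry over. Pictures are saved under pics/ and viewed, and the job is handed in when it is done.

```bash
ls; mkdir -p pics; python3 - <<'E'
from workcell import arm, grab_frame, get_calibration
import cv2,numpy as np
print(arm.read_state())
for n in("side","top"):
    p,d=grab_frame(n); cv2.imwrite(f"pics/{n}0.png",p[:,:,::-1]); np.savez(f"{n}0.npz",p=p,d=d); print(n,get_calibration(n))
E
```

```text
pics
{'clock': 0.0, 'q': array([-1.30438383e+00,  3.53635589e-01,  1.63414268e+00, -1.09278348e-06,
        1.15519506e+00, -2.40462192e-03]), 'qvel': array([ 2.64354013e-04, -3.48558710e-04, -1.04216387e-03, -9.64840889e-05,
        5.09039451e-04,  1.33400204e-03]), 'joint_torque': array([-2.81458688e-04, -5.93857598e+01, -3.34216082e+01,  6.97876979e-02,
        2.35459604e-02, -1.15418138e-04]), 'eef_pos': array([ 0.16585926, -0.6020703 ,  0.21386789]), 'orientation': array([ 9.90980494e-01,  1.34004417e-01, -9.13582202e-05, -6.84265802e-04]), 'force': array([ 0.22772184, -0.22657223, -0.20738068]), 'torque': array([0.02756313, 0.01404352, 0.0505859 ]), 'grip_width': 0.09251843636623468}
side {'vfov': 50.55690454717022, 'cx': 319.46023702564554, 'cy': 201.74129929495297, 'cam_to_world': array([[-9.93258383e-01,  9.14152549e-02, -7.12813884e-02,
         4.48731161e-01],
       [-1.15921352e-01, -7.82435547e-01,  6.11847085e-01,
         7.85041443e-01],
       [ 1.59065089e-04,  6.15985281e-01,  7.87757646e-01,
         1.13677447e+00],
       [ 0.00000000e+00,  0.00000000e+00,  0.00000000e+00,
         1.00000000e+00]])}
top {'vfov': 46.06747150877334, 'cx': 312.9217345076051, 'cy': 202.13532059007372, 'cam_to_world': array([[-0.00759117,  0.98095888, -0.19406712,  0.2961244 ],
       [-0.99987611, -0.01012235, -0.01205449, -0.01805635],
       [-0.01378937,  0.19395157,  0.98091419,  1.37597728],
       [ 0.        ,  0.        ,  0.        ,  1.        ]])}
```

View pics/side0.png

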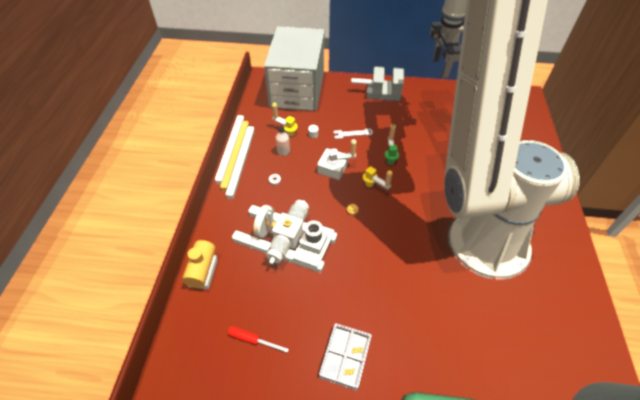

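View pics/top0.png

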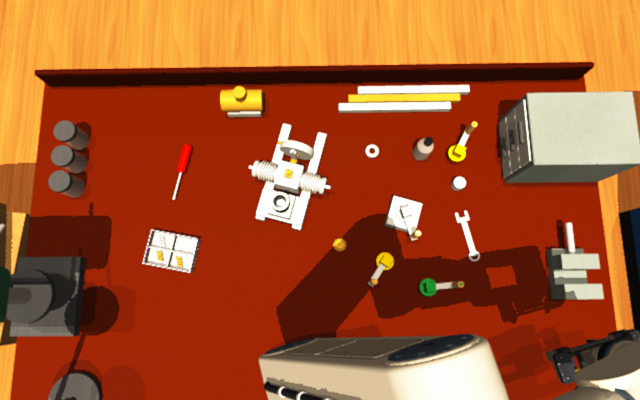

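The side view shows the crank in its block at about (335,162) and the engine tube at (314,230). In the top view the crank is at (404,214), the tube at (280,204) and the flywheel at (295,150). I'll zoom in.

```bash
cat > h.py <<'E'
import numpy as np,cv2
from workcell import arm, grab_frame, get_calibration
def K(n):
    c=get_calibration(n); f=200/np.tan(np.radians(c["vfov"])/2); return f,c["cx"],c["cy"],c["cam_to_world"]
def pt(n,u,v,d):
    f,cx,cy,T=K(n); u=np.asarray(u,float);v=np.asarray(v,float)
    p=np.stack([(u-cx)/f*d,-(v-cy)/f*d,-d*np.ones_like(u)],-1); return p@T[:3,:3].T+T[:3,3]
def ray(n,u,v):
    T=K(n)[3]; return T[:3,3], pt(n,u,v,1.0)-T[:3,3]
def onz(n,u,v,z):
    o,r=ray(n,u,v); return o+r*(z-o[2])/r[2]
def proj(n,P):
    f,cx,cy,T=K(n); p=(np.asarray(P)-T[:3,3])@T[:3,:3]; return cx+f*p[...,0]/-p[...,2], cy-f*p[...,1]/-p[...,2]
def cloud(n,d):
    v,u=np.mgrid[0:400,0:640]; return pt(n,u,v,d)
def tri(uv1,uv2):
    o1,r1=ray("side",*uv1);o2,r2=ray("top",*uv2)
    A=np.stack([r1,-r2],1); s=np.linalg.lstsq(A,o2-o1,rcond=None)[0]; a=o1+r1*s[0];b=o2+r2*s[1]
    return (a+b)/2,np.linalg.norm(a-b)
E
python3 - <<'E'
from h import *
for n,(x0,y0,w,h) in {"side":(225,120,180,160),"top":(240,110,200,150)}.items():
    z=np.load(n+"0.npz");c=z["p"][y0:y0+h,x0:x0+w,::-1]; cv2.imwrite(f"pics/{n}0z.png",cv2.resize(c,None,fx=4,fy=3.75 if n=="side" else 4,interpolation=cv2.INTER_CUBIC))
    C=cloud(n,z["d"]);print(n,(z["d"]==0).mean())
    # bench plane check
    import collections
    for (u,v) in ([(300,320),(220,180),(420,200)] if n=="side" else [(200,120),(340,330),(370,200),(560,210)]): print(C[v,u])
E
```

```text
side 0.0039765625
[ 0.55724328  0.3243259  -0.0027458 ]
[ 0.90675427 -0.14036469  0.01677076]
[ 2.11091813e-01 -1.45304584e-01 -3.70538952e-05]
top 0.004
[0.83043031 0.34619562 0.00265608]
[ 0.19913727 -0.07484346  0.00193055]
[ 5.73161737e-01 -1.71319700e-01 -3.93862973e-04]
[ 5.37048450e-01 -7.29627249e-01  7.27846426e-04]
```

View pics/side0z.png

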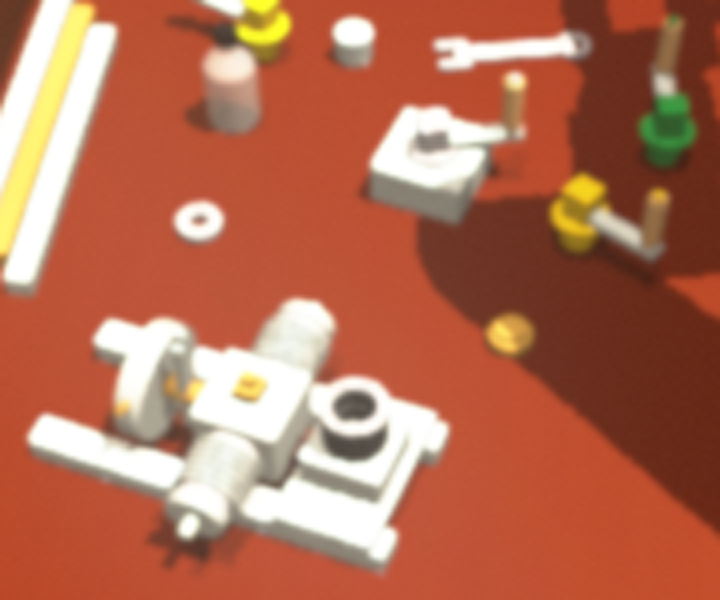

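View pics/top0z.png

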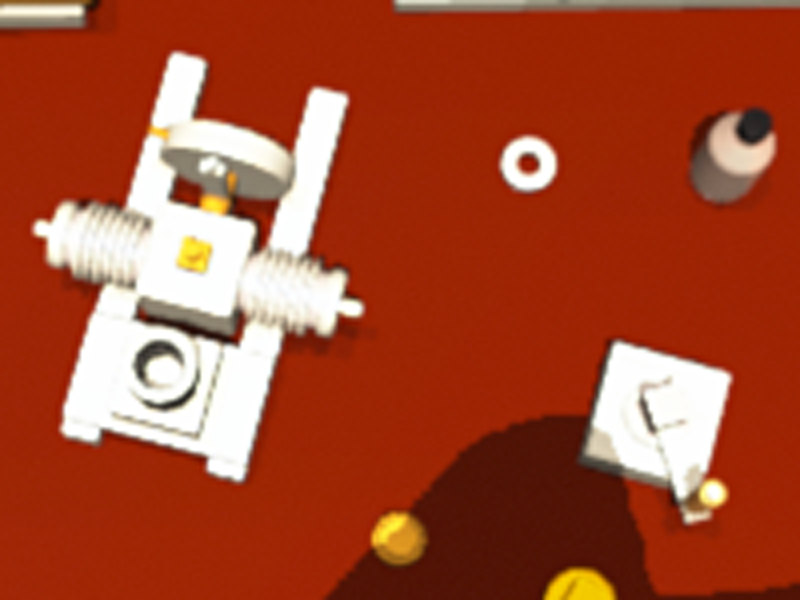

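```bash
python3 - <<'E'
from h import *
for n,reg in {"side":((300,330,212,250),(315,360,140,180)),"top":((268,295,190,216),(380,425,192,245))}.items():
    z=np.load(n+"0.npz");C=cloud(n,z["d"])
    (a,b,c,d)=reg[0];P=C[c:d,a:b].reshape(-1,3)
    print(n,"tube z hist",np.histogram(P[:,2],np.arange(0.03,.14,.005)))
    R=P[(P[:,2]>.112)&(P[:,2]<.128)];print(len(R),R.mean(0),np.median(R[:,2]))
    (c0,r)=cv2.minEnclosingCircle(R[:,:2].astype(np.float32)*1000);print(c0,r)
    (a,b,c,d)=reg[1];P=C[c:d,a:b].reshape(-1,3)
    print("rest",np.histogram(P[:,2],np.arange(0.03,.14,.005))[0])
    for lo,hi in((.038,.049),(.053,.066),(.078,.092),(.1,.135)):
        R=P[(P[:,2]>lo)&(P[:,2]<hi)];
        if len(R)>3: print(lo,len(R),R.mean(0),cv2.minAreaRect(R[:,:2].astype(np.float32)*1000))
E
```

```text
side tube z hist (array([ 20,  72,  12,  20,  21,  29,  34,  40, 151,  65,  27,  34,  28,
        33,  30,  31,  31,  91,  21,   0,   0,   0]), array([0.03 , 0.035, 0.04 , 0.045, 0.05 , 0.055, 0.06 , 0.065, 0.07 ,
       0.075, 0.08 , 0.085, 0.09 , 0.095, 0.1  , 0.105, 0.11 , 0.115,
       0.12 , 0.125, 0.13 , 0.135, 0.14 ]))
130 [0.54865805 0.09244803 0.11792884] 0.11820436915036747
(548.5089111328125, 92.75955963134766) 27.214303970336914
rest [ 32  40 159  96  44  55  28  14  13  15  35  20   5   4   4   6   7   5
  10   4   0   0]
0.038 265 [ 0.52667875 -0.24654551  0.04370874] ((516.58935546875, -256.4653015136719), (90.68960571289062, 100.0604476928711), 73.43550109863281)
0.053 95 [ 0.48894175 -0.2649248   0.05882277] ((495.0042419433594, -263.04638671875), (103.3378677368164, 28.87512969970703), 22.995647430419922)
0.078 64 [ 0.51039936 -0.26017599  0.08368098] ((490.9800109863281, -264.60113525390625), (91.61848449707031, 31.112455368041992), 13.17594051361084)
0.1 36 [ 0.45625099 -0.27480104  0.11505647] ((456.5724182128906, -277.8717041015625), (14.037858963012695, 17.6673
[... 466 characters left out ...]
723876953
rest [ 14  24 240 321  88  64  64   7   6  11  42  49   8   1   1   4   3   7
  14  12   2   0]
0.038 542 [ 0.52614284 -0.25778597  0.04493782] ((523.64501953125, -260.8370666503906), (84.85700225830078, 85.186767578125), 72.92929077148438)
0.053 152 [ 0.49249176 -0.26740401  0.05955784] ((498.52752685546875, -255.71914672851562), (65.6056137084961, 104.41346740722656), 87.82872772216797)
0.078 100 [ 0.51719071 -0.26151778  0.08540144] ((491.76019287109375, -267.4593811035156), (91.77283477783203, 25.812976837158203), 12.84434700012207)
0.1 43 [ 0.455118   -0.27866998  0.12069482] ((456.1363525390625, -279.6007080078125), (14.983963012695312, 16.492219924926758), 45.81016159057617)
```

```bash
python3 - <<'E'
from h import *
S=lambda u,v:(225+u/4,120+v/3.75); T=lambda u,v:(240+u/4,110+v/4)
pin=tri(S(122,408),T(156,131));print("pin",pin)
print("handle top",tri(S(515,80),T(713,491)))
print("tube",tri(S(357,395),T(165,370)))
for n in("side","top"):
    z=np.load(n+"0.npz");C=cloud(n,z["d"]);P=C.reshape(-1,3)
    m=(abs(P[:,0]-.524)<.06)&(abs(P[:,1]+.261)<.06)&(P[:,2]>.08)&(P[:,2]<.09)
    # drop handle
    m&=(np.hypot(P[:,0]-.456,P[:,1]+.2796)>.02); R=P[m]; print(n,m.sum(),R.mean(0),cv2.minAreaRect(R[:,:2].astype(np.float32)*1000))
    # engine high: brass block
    m=(np.hypot(P[:,0]-.63,P[:,1]-.09)<.08)&(P[:,2]>.095)&(P[:,2]<.112);R=P[m]
    print("block",len(R),cv2.minAreaRect(R[:,:2].astype(np.float32)*1000))
    p=z["p"].reshape(-1,3).astype(int)
    m=(p[:,0]-p[:,2]>60)&(p[:,1]>p[:,0]*.45)&(np.hypot(P[:,0]-.71,P[:,1]-.06)<.12)&(P[:,2]>.02)
    for i in np.where(m)[0]: print(i%640,i//640,p[i],P[i].round(3)) if n=="top" or i%640<268 else 0
# engine lines: flywheel/rails
E
```

```text
pin (array([0.72385792, 0.09384651, 0.08727666]), np.float64(0.003433992320148646))
handle top (array([ 0.45651151, -0.28469945,  0.11576208]), np.float64(0.004271446801876249))
tube (array([0.54520005, 0.08365449, 0.11934934]), np.float64(0.0011532909891500804))
side 47 [ 0.52322458 -0.25768306  0.08376648] ((522.7504272460938, -257.2697448730469), (25.58867645263672, 31.22610092163086), 14.267858505249023)
block 135 ((626.7822875976562, 72.5554428100586), (56.43191146850586, 158.8596649169922), 78.79109954833984)
267 220 [172 139  94] [0.697 0.05  0.074]
266 221 [164 132  91] [0.699 0.055 0.076]
267 221 [190 146  86] [0.696 0.056 0.078]
266 222 [174 136  87] [0.7   0.054 0.07 ]
267 222 [198 149  82] [0.696 0.056 0.073]
266 223 [173 134  84] [0.699 0.058 0.07 ]
267 223 [191 144  79] [0.695 0.06  0.073]
266 224 [162 129  86] [0.699 0.059 0.067]
267 224 [174 132  77] [0.695 0.061 0.069]
267 225 [151 122  83] [0.695 0.063 0.066]
254 227 [234 198 148] [0.728 0.088 0.086]
255 227 [248 223 156] [0.723 0.093 0.095]
256 227 [251 229 161] [0.719 0.094 0.097]
254 228 [232 183 115] [0.724 0.1 
[... 5656 characters left out ...]
216 161] [0.623 0.078 0.105]
285 176 [241 208  84] [0.622 0.075 0.108]
286 176 [245 216  62] [0.622 0.072 0.107]
287 176 [246 212  49] [0.623 0.069 0.105]
288 176 [251 220  47] [0.622 0.066 0.106]
289 176 [255 237  56] [0.622 0.064 0.106]
290 176 [255 244  66] [0.622 0.061 0.105]
291 176 [234 209  88] [0.623 0.058 0.101]
287 177 [206 172 128] [0.619 0.069 0.107]
288 177 [229 182 100] [0.619 0.066 0.109]
289 177 [242 210  81] [0.62  0.064 0.105]
290 177 [245 226  83] [0.62  0.061 0.105]
291 177 [231 218 138] [0.623 0.059 0.092]
275 187 [124  68  50] [0.607 0.109 0.04 ]
276 188 [117  65  49] [0.606 0.107 0.031]
301 188 [183 143 116] [0.595 0.031 0.075]
301 189 [153 104  82] [0.593 0.032 0.068]
```

The top view puts the crank axis at about (0.523,-0.260) with a yaw of about -163.5°, and the tube at (0.5485,0.091). The pin leans about 1.0 rad. I'll grasp with joint 6 wound back, to leave range for the turn.

```bash
python3 -m inch '[[44,-24,0,0,0,-0.16,1],[88,-48,0,0,0,-0.32,1],[132,-72,0,0,0,-0.48,1],[176,-96,0,0,0,-0.64,1],[220,-120,0,0,0,-0.8,1],[264,-144,0,0,0,-0.96,1],[308,-168,0,0,0,-1.12,1],[352,-192,0,0,0,-1.28,1],[396,-216,0,0,0,-1.44,1],[435,-236,0,0,0,-1.6,1],[435,-236,0,0,0,-1.6,1]]' && python3 -m inch '[[0,0,0,0,0,-0.17,1],[0,0,0,0,0,-0.34,1],[0,0,0,0,0,-0.51,1],[0,0,0,0,0,-0.68,1],[0,0,0,0,0,-0.85,1],[0,0,0,0,0,-1.02,1],[0,0,0,0,0,-1.19,1],[0,0,0,0,0,-1.36,1],[0,0,0,0,0,-1.5,1],[0,0,0,0,0,-1.56,1],[0,0,0,0,0,-1.56,1],[0,0,0,0,0,-1.56,1]]'; cat >> h.py <<'E'
from scipy.spatial.transform import Rotation as Ro
def st():
    s=arm.read_state(); R=Ro.from_quat(s["orientation"]).as_matrix()
    print("t%.2f"%s["clock"],"pos",(s["eef_pos"]*1000).round(1),"yawY %.4f"%np.arctan2(R[1,1],R[0,1]),"z",R[:,2].round(3),"q6 %.3f q1 %.3f"%(s["q"][5],s["q"][0]),"F",s["force"].round(1),"M",s["torque"].round(2),"w",round(s["grip_width"]*1000,1)); return s,R
def to(x,y):  # world mm target -> tool shift
    s,R=st(); print("shift",(R.T@(np.array([x,y,s["eef_pos"][2]*1000])-s["eef_pos"]*1000)).round(1))
E
python3 -c "
from h import *
to(523.2,-259.3)"
```

```text
clock: 1.48
eef_pos: [0.5242, -0.2576, 0.2142]
orientation: [0.593, 0.806, 0.0, -0.0]
force: [-0.1, -0.4, -0.1]
grip_width: 0.092
clock: 2.98
eef_pos: [0.5222, -0.2599, 0.2145]
orientation: [-0.142, 0.99, 0.0, -0.0]
force: [0.2, 0.5, -0.4]
grip_width: 0.0921
t2.98 pos [ 522.2 -259.9  214.5] yawY 1.8552 z [-0.  0. -1.] q6 -2.320 q1 -0.464 F [ 0.2  0.5 -0.4] M [ 0.09 -0.15  0.  ] w 92.1
shift [-1.2  0.3 -0. ]
```

```bash
python3 -m inch '[[-1,0,40,0,0,0,1],[-1,0,80,0,0,0,1],[-1,0,115,0,0,0,1],[-1,0,140,0,0,0,1],[-1,0,153,0,0,0,1],[-1,0,158,0,0,0,1],[-1,0,158,0,0,0,1]]' 10
python3 -c "
from h import *
st()
p,d=grab_frame('top'); cv2.imwrite('pics/t1.png',cv2.resize(p[140:290,320:520,::-1],None,fx=4,fy=4))
p,d=grab_frame('side'); cv2.imwrite('pics/s1.png',cv2.resize(p[100:220,260:420,::-1],None,fx=4,fy=4))"
```

```text
clock: 3.85
eef_pos: [0.5239, -0.2594, 0.057]
orientation: [-0.143, 0.99, -0.0, 0.0]
force: [0.5, -0.5, -0.7]
grip_width: 0.0917
t3.85 pos [ 523.9 -259.4   57. ] yawY 1.8577 z [ 0.001 -0.    -1.   ] q6 -2.320 q1 -0.462 F [ 0.5 -0.5 -0.7] M [ 0.09 -0.12  0.01] w 91.7
```

View pics/s1.png

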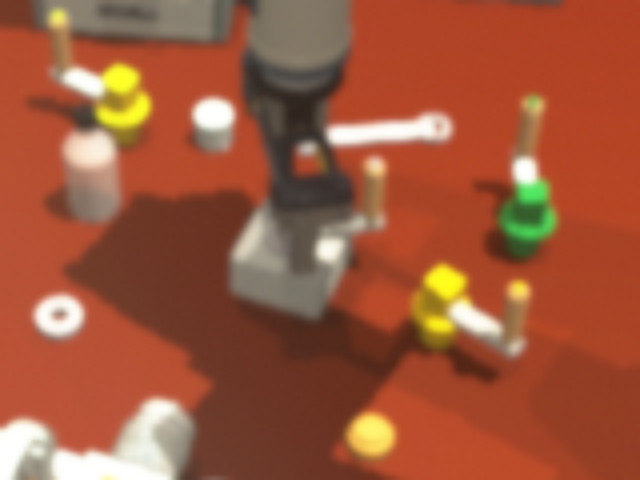

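The fingers straddle the boss and the handle is clear at about (375,190). Closing now.

```bash
python3 -m inch '[[0,0,0,0,0,0,-1],[0,0,0,0,0,0,-1],[0,0,0,0,0,0,-1],[0,0,0,0,0,0,-1],[0,0,0,0,0,0,-1],[0,0,0,0,0,0,-1]]' 30
python3 -c "
from h import *
st()"
```

```text
clock: 4.7
eef_pos: [0.5237, -0.2592, 0.0566]
orientation: [-0.143, 0.99, 0.0, -0.0]
force: [-0.3, 0.4, 1.0]
grip_width: 0.0342
t4.70 pos [ 523.7 -259.2   56.6] yawY 1.8580 z [-0.  0. -1.] q6 -2.320 q1 -0.462 F [-0.3  0.4  1. ] M [ 0.06 -0.15  0.01] w 34.2
```

```bash
python3 -m inch '[[0,0,0,0,0,0,-1],[0,0,0,0,0,0,-1],[0,0,0,0,0,0,-1],[0,0,0,0,0,0,-1]]' 50
python3 -c "
from h import *
st()"
```

```text
clock: 5.2
eef_pos: [0.5237, -0.2593, 0.0566]
orientation: [-0.143, 0.99, -0.0, 0.0]
force: [1.4, -0.9, -1.2]
grip_width: 0.0256
t5.20 pos [ 523.7 -259.3   56.6] yawY 1.8580 z [ 0. -0. -1.] q6 -2.320 q1 -0.462 F [ 1.4 -0.9 -1.2] M [-0.1  -0.28  0.02] w 25.6
```

```bash
python3 -m inch '[[0,0,-5,0,0,0,-1],[0,0,-20,0,0,0,-1],[0,0,-50,0,0,0,-1],[0,0,-90,0,0,0,-1],[0,0,-130,0,0,0,-1],[0,0,-150,0,0,0,-1],[0,0,-150,0,0,0,-1]]' 
python3 -c "
from h import *
to(548.5+.7,91.2)
p,d=grab_frame('side'); cv2.imwrite('pics/s2.png',cv2.resize(p[60:260,220:440,::-1],None,fx=3.6,fy=3))"
```

```text
clock: 6.08
eef_pos: [0.5244, -0.2595, 0.2089]
orientation: [-0.143, 0.99, -0.001, 0.001]
force: [-0.8, 0.3, -4.8]
grip_width: 0.0259
t6.08 pos [ 524.4 -259.5  208.9] yawY 1.8580 z [ 0.003 -0.001 -1.   ] q6 -2.320 q1 -0.462 F [-0.8  0.3 -4.8] M [ 0.01 -0.14 -0.01] w 25.9
shift [-123.1  329.3   -0.4]
```

View pics/s2.png

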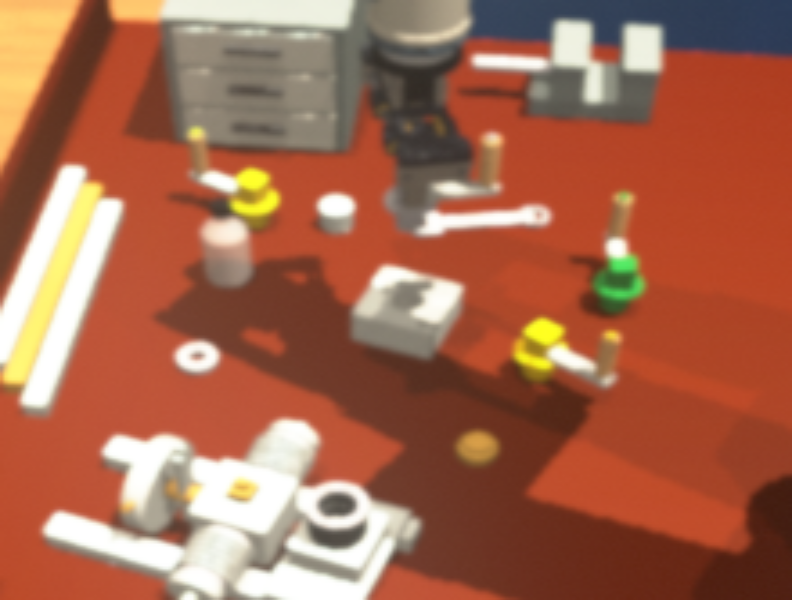

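The crank is lifted and upright, with its flange at about (405,200). Carrying it to the tube.

```bash
python3 -m inch '[[-8,20,0,0,0,0,-1],[-25,66,0,0,0,0,-1],[-43,115,0,0,0,0,-1],[-61,165,0,0,0,0,-1],[-80,214,0,0,0,0,-1],[-98,262,0,0,0,0,-1],[-114,305,0,0,0,0,-1],[-121,324,0,0,0,0,-1],[-123,329,0,0,0,0,-1],[-123,329,0,0,0,0,-1],[-123,329,0,0,0,0,-1]]' 
python3 -c "
from h import *
to(548.5+.7,91.2)
for n in('side','top'):
  p,d=grab_frame(n); np.savez(n+'3.npz',p=p,d=d)
  q=p[150:290,230:420] if n=='side' else p[120:260,220:380]
  cv2.imwrite('pics/%s3.png'%n,cv2.resize(q[:,:,::-1],None,fx=4,fy=4,interpolation=cv2.INTER_CUBIC))"
```

```text
clock: 7.5
eef_pos: [0.5483, 0.09, 0.2064]
orientation: [-0.143, 0.99, -0.0, -0.0]
force: [0.1, -0.9, -4.1]
grip_width: 0.0255
t7.50 pos [548.3  90.  206.4] yawY 1.8568 z [-0. -0. -1.] q6 -1.696 q1 0.160 F [ 0.1 -0.9 -4.1] M [ 0.06 -0.16 -0.01] w 25.5
shift [-1.2  0.9 -0. ]
```

View pics/side3.png

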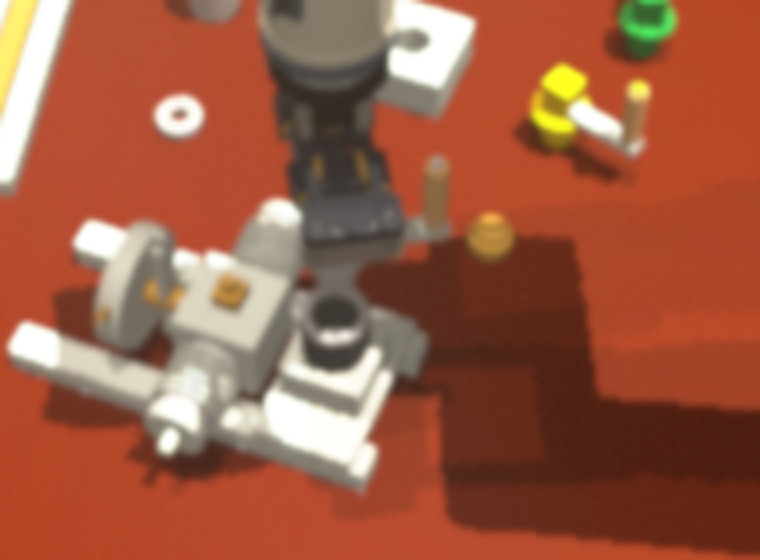

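View pics/top3.png

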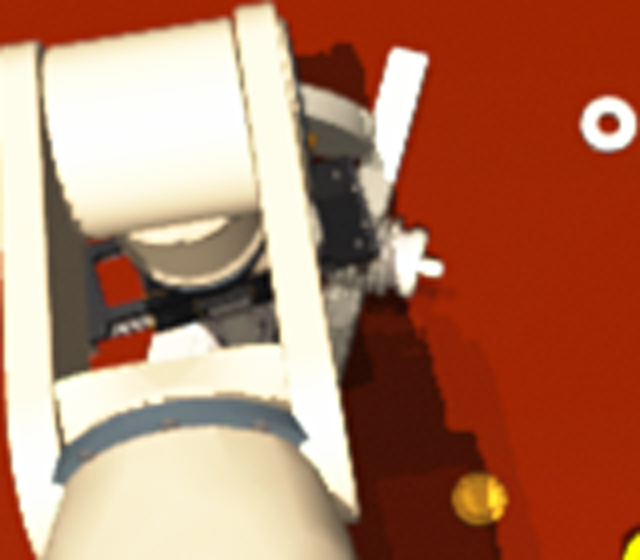

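```bash
python3 -m inch '[[-1,1,10,0,0,0,-1],[-1,1,25,0,0,0,-1],[-1,1,34,0,0,0,-1],[-1,1,36,0,0,0,-1],[-1,1,36,0,0,0,-1],[-1,1,36,0,0,0,-1]]' 
python3 -c "
from h import *
to(549,91)
p,d=grab_frame('side');cv2.imwrite('pics/s4.png',cv2.resize(p[170:270,270:370,::-1],None,fx=6,fy=6,interpolation=cv2.INTER_CUBIC))"
```

```text
clock: 8.35
eef_pos: [0.5494, 0.0924, 0.171]
orientation: [-0.143, 0.99, 0.0, 0.0]
force: [0.2, 0.5, -4.6]
grip_width: 0.026
t8.35 pos [549.4  92.4 171. ] yawY 1.8580 z [ 0.001  0.    -1.   ] q6 -1.694 q1 0.164 F [ 0.2  0.5 -4.6] M [ 0.1  -0.11  0.01] w 26.0
shift [ 0.8 -1.3 -0. ]
```

View pics/s4.png

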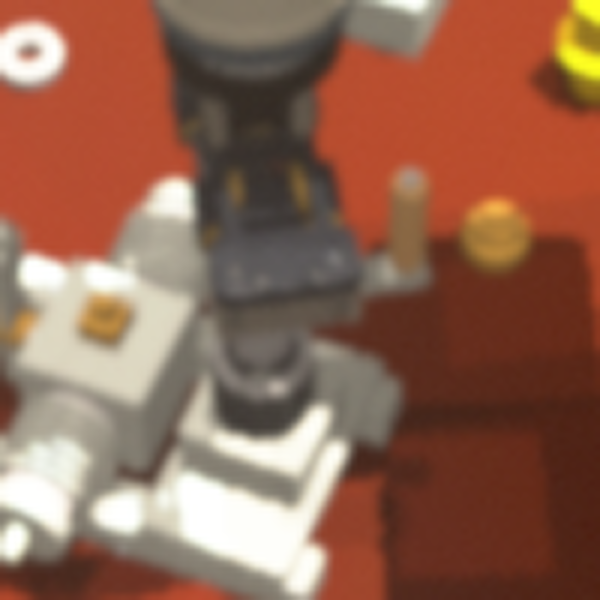

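The hex hangs over the tube mouth, at about (262,340) against the rim centre at (264,375). Going down slowly.

```bash
python3 -m inch '[[0.5,-1,3,0,0,0,-1],[0.5,-1,6,0,0,0,-1],[0.5,-1,9,0,0,0,-1],[0.5,-1,11,0,0,0,-1],[0.5,-1,13,0,0,0,-1],[0.5,-1,13,0,0,0,-1]]' 
python3 -c "
from h import *
to(549,91)"
```

```text
clock: 9.15
eef_pos: [0.5488, 0.0913, 0.1574]
orientation: [-0.143, 0.99, -0.0, -0.0]
force: [-0.8, 0.0, -3.4]
grip_width: 0.0257
t9.15 pos [548.8  91.3 157.4] yawY 1.8580 z [-0. -0. -1.] q6 -1.696 q1 0.162 F [-0.8  0.  -3.4] M [ 0.1  -0.17  0.02] w 25.7
shift [-0.1 -0.3 -0. ]
```

```bash
python3 -m inch '[[0,0,2,0,0,0,-1],[0,0,4,0,0,0,-1],[0,0,6,0,0,0,-1],[0,0,8,0,0,0,-1],[0,0,9.5,0,0,0,-1],[0,0,10.5,0,0,0,-1],[0,0,10.5,0,0,0,-1]]' 
python3 -c "
from h import *
to(549,91)"
```

```text
clock: 10.02
eef_pos: [0.5489, 0.0913, 0.147]
orientation: [-0.143, 0.99, -0.0, -0.0]
force: [0.6, -0.7, -4.1]
grip_width: 0.0254
t10.03 pos [548.9  91.3 147. ] yawY 1.8580 z [-0. -0. -1.] q6 -1.696 q1 0.162 F [ 0.6 -0.7 -4.1] M [ 0.07 -0.15 -0.02] w 25.4
shift [-0.  -0.3  0. ]
```

```bash
python3 -m inch '[[0,0,1.5,0,0,0,-1],[0,0,3,0,0,0,-1],[0,0,4.5,0,0,0,-1],[0,0,6,0,0,0,-1],[0,0,6,0,0,0,-1]]' 
python3 -c "
from h import *
to(549,91)"
python3 -m inch '[[0,0,1,0,0,0,-1],[0,0,1.5,0,0,0,-1],[0,0,2,0,0,0,-1],[0,0,2,0,0,0,-1]]' 
python3 -c "
from h import *
to(549,91)"
```

```text
clock: 10.65
eef_pos: [0.5488, 0.0913, 0.1409]
orientation: [-0.143, 0.99, 0.0, -0.0]
force: [-0.2, 0.5, -4.1]
grip_width: 0.0255
t10.65 pos [548.8  91.3 140.9] yawY 1.8580 z [-0. -0. -1.] q6 -1.696 q1 0.162 F [-0.2  0.5 -4.1] M [ 0.04 -0.23 -0.04] w 25.5
shift [-0.1 -0.3 -0. ]
clock: 11.15
eef_pos: [0.5489, 0.0913, 0.1391]
orientation: [-0.143, 0.99, 0.0, -0.0]
force: [-0.2, 0.5, -4.5]
grip_width: 0.0255
t11.15 pos [548.9  91.3 139.1] yawY 1.8579 z [-0. -0. -1.] q6 -1.696 q1 0.162 F [-0.2  0.5 -4.5] M [ 0.13 -0.16  0.02] w 25.5
shift [-0.  -0.3 -0. ]
```

```bash
python3 -m inch '[[0,0,0.7,0,0,0,-1],[0,0,1.5,0,0,0,-1],[0,0,1.5,0,0,0,-1]]' 
python3 -m inch '[[0,0,0.7,0,0,0,-1],[0,0,1.5,0,0,0,-1],[0,0,1.5,0,0,0,-1]]' 
python3 -c "
from h import *
to(549,91)"
```

```text
clock: 11.52
eef_pos: [0.5488, 0.0913, 0.1375]
orientation: [-0.143, 0.99, -0.0, -0.0]
force: [0.9, 0.1, -4.7]
grip_width: 0.0258
clock: 11.9
eef_pos: [0.5488, 0.0913, 0.136]
orientation: [-0.143, 0.99, 0.0, -0.0]
force: [-0.1, -0.4, -4.1]
grip_width: 0.0256
t11.90 pos [548.8  91.3 136. ] yawY 1.8580 z [-0.  0. -1.] q6 -1.696 q1 0.162 F [-0.1 -0.4 -4.1] M [ 0.1  -0.15  0.03] w 25.6
shift [-0.1 -0.3 -0. ]
```

No load even below the unmatched stop, so the hex seems to have matched straight away. Continuing gently.

```bash
python3 -m inch '[[0,0,0.7,0,0,0,-1],[0,0,1.4,0,0,0,-1],[0,0,2,0,0,0,-1],[0,0,2,0,0,0,-1]]' 
python3 -m inch '[[0,0,0.7,0,0,0,-1],[0,0,1.3,0,0,0,-1],[0,0,1.3,0,0,0,-1]]' 
python3 -c "
from h import *
to(549,91)
p,d=grab_frame('side');cv2.imwrite('pics/s5.png',cv2.resize(p[170:270,270:370,::-1],None,fx=6,fy=6,interpolation=cv2.INTER_CUBIC))"
```

```text
clock: 12.4
eef_pos: [0.5489, 0.0913, 0.134]
orientation: [-0.143, 0.99, 0.0, -0.0]
force: [-1.0, 0.3, -4.5]
grip_width: 0.0256
clock: 12.78
eef_pos: [0.5488, 0.0913, 0.1327]
orientation: [-0.143, 0.99, -0.0, -0.0]
force: [-0.5, 0.7, -3.9]
grip_width: 0.0255
t12.78 pos [548.8  91.3 132.7] yawY 1.8580 z [-0. -0. -1.] q6 -1.696 q1 0.162 F [-0.5  0.7 -3.9] M [ 0.04 -0.17 -0.03] w 25.5
shift [-0.1 -0.3 -0. ]
```

View pics/s5.png

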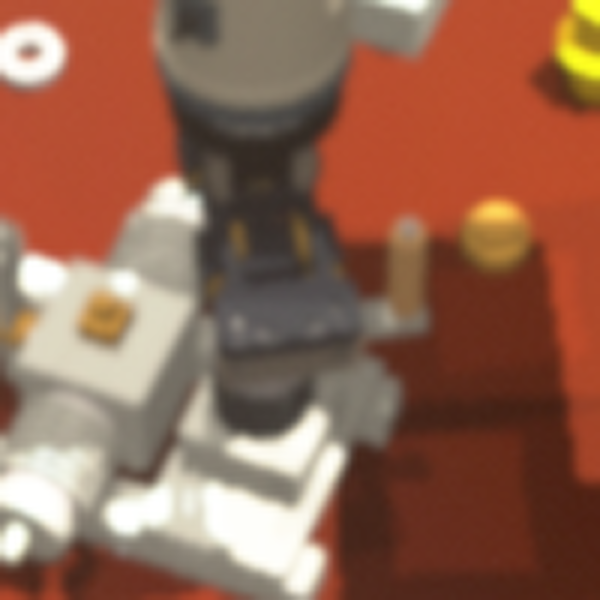

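The flange at about (262,375) is almost on the rim. Down to contact now.

```bash
python3 -m inch '[[0,0,0.4,0,0,0,-1],[0,0,0.8,0,0,0,-1],[0,0,0.8,0,0,0,-1]]' 
python3 -m inch '[[0,0,0.4,0,0,0,-1],[0,0,0.8,0,0,0,-1],[0,0,0.8,0,0,0,-1]]' 
python3 -c "
from h import *
to(549,91)"
```

```text
clock: 13.2
eef_pos: [0.5489, 0.0913, 0.1319]
orientation: [-0.143, 0.99, 0.0, -0.0]
force: [-0.7, -0.3, -3.9]
grip_width: 0.0255
clock: 13.58
eef_pos: [0.549, 0.0913, 0.1316]
orientation: [-0.143, 0.99, 0.0, 0.0]
force: [-2.8, -0.5, 2.3]
grip_width: 0.0258
t13.57 pos [549.   91.3 131.6] yawY 1.8580 z [ 0.  0. -1.] q6 -1.696 q1 0.162 F [-2.8 -0.5  2.3] M [-0.03  0.28  0.  ] w 25.8
shift [ 0.  -0.3 -0. ]
```

Contact came at TCP z = 131.6, exactly the seated height. Turning clockwise (+rz), in stages.

```bash
python3 -m inch '[[0,0,-0.3,0,0,0.06,-1],[0,0,-0.3,0,0,0.14,-1],[0,0,-0.3,0,0,0.22,-1],[0,0,-0.3,0,0,0.3,-1],[0,0,-0.3,0,0,0.38,-1],[0,0,-0.3,0,0,0.46,-1],[0,0,-0.3,0,0,0.5,-1],[0,0,-0.3,0,0,0.5,-1]]' 
python3 -c "
from h import *
to(549,91)
p,d=grab_frame('side');cv2.imwrite('pics/s6.png',cv2.resize(p[180:280,230:370,::-1],None,fx=5.5,fy=5.5,interpolation=cv2.INTER_CUBIC))"
```

```text
clock: 14.58
eef_pos: [0.549, 0.0909, 0.1316]
orientation: [0.106, 0.994, -0.0, 0.0]
force: [-0.1, -3.7, -0.5]
grip_width: 0.0254
t14.57 pos [549.   90.9 131.6] yawY 1.3587 z [ 0.    -0.001 -1.   ] q6 -1.196 q1 0.162 F [-0.1 -3.7 -0.5] M [-0.58 -0.06  0.13] w 25.4
shift [ 0.1  0.1 -0. ]
```

View pics/s6.png

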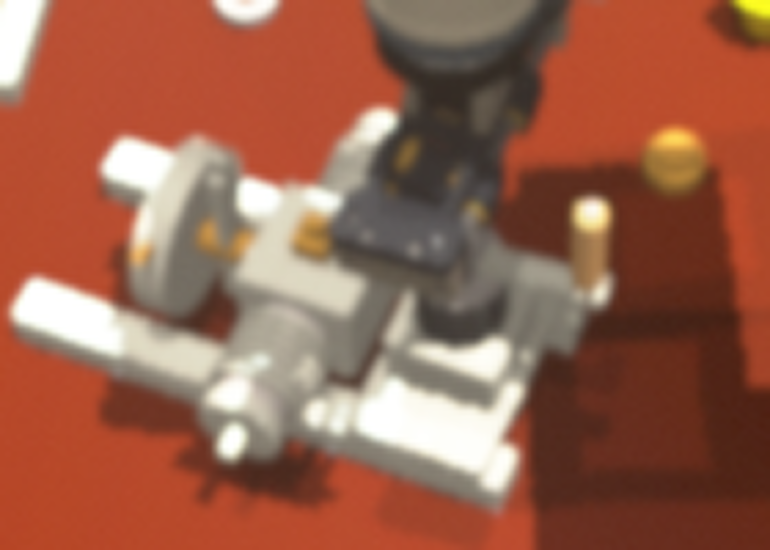

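The crank turns with the gripper. The pin has started to rise and is now at about (142,252). Continuing.

```bash
python3 -m inch '[[0,0,0,0,0,0.08,-1],[0,0,0,0,0,0.2,-1],[0,0,0,0,0,0.32,-1],[0,0,0,0,0,0.44,-1],[0,0,0,0,0,0.56,-1],[0,0,0,0,0,0.68,-1],[0,0,0,0,0,0.8,-1],[0,0,0,0,0,0.92,-1],[0,0,0,0,0,1.04,-1],[0,0,0,0,0,1.15,-1],[0,0,0,0,0,1.2,-1],[0,0,0,0,0,1.2,-1]]' 
python3 -c "
from h import *
to(549,91)
for n in ('side','top'):
  p,d=grab_frame(n);np.savez(n+'7.npz',p=p,d=d)
  q=p[180:280,230:370] if n=='side' else p[120:220,220:360]
  cv2.imwrite('pics/%s7.png'%n,cv2.resize(q[:,:,::-1],None,fx=5.5,fy=5.5,interpolation=cv2.INTER_CUBIC))"
```

```text
clock: 16.12
eef_pos: [0.5487, 0.0907, 0.1316]
orientation: [0.649, 0.761, -0.001, 0.0]
force: [-3.0, -5.4, 2.0]
grip_width: 0.0256
t16.12 pos [548.7  90.7 131.6] yawY 0.1587 z [-0.    -0.001 -1.   ] q6 0.004 q1 0.162 F [-3.  -5.4  2. ] M [-1.01  0.26  0.15] w 25.6
shift [ 0.3  0.3 -0. ]
```

View pics/side7.png

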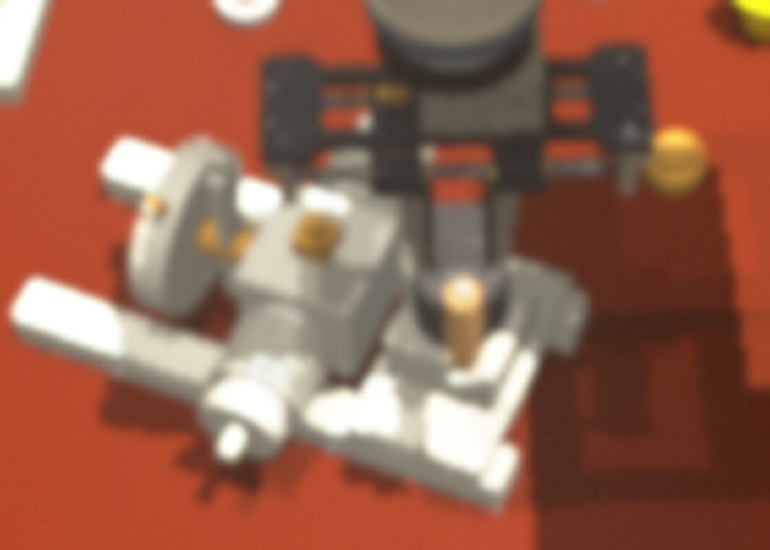

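View pics/top7.png

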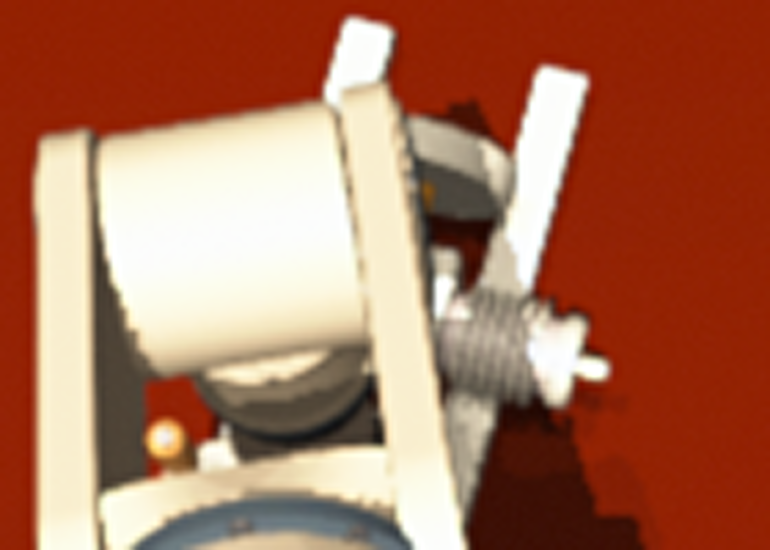

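```bash
cat > pin.py <<'E'
from h import *
def model(n,yaw=-.28,tube=(548.7,91.0)):
    ex=np.array([np.cos(yaw),np.sin(yaw),0]);ey=np.array([-np.sin(yaw),np.cos(yaw),0]);t=np.array([*tube,0])/1000
    f=lambda a,r:t+.165*ex+np.array([0,0,.066])+r*(np.sin(a)*ey+np.cos(a)*np.array([0,0,1]))
    return t,ex,ey,f
if __name__=="__main__":
    t,ex,ey,f=model("side")
    for n in("side","top"):
        print(n,"rim",proj(n,t+[0,0,.12]),"ptr",proj(n,t+.150*ex+[0,0,.145]),"brass",proj(n,t+.085*ex+[0,0,.116]),"flyctr",proj(n,f(0,0)))
        for a in np.arange(-.2,1.3,.1): u,v=proj(n,f(a,.058));print("%.1f %.1f %.1f"%(a,u,v),end="; ")
        print()
    for n,k in(("side","0"),("side","7")):
        p=np.load(n+k+".npz")["p"].astype(int)[205:240,245:264]; m=(p[...,0]-p[...,2]>45)&(p[...,0]>90)&(p[...,1]>.55*p[...,0])
        v,u=np.nonzero(m);w=(p[...,0]-p[...,2])[m]; print(n,k,len(u),(u*w).sum()/w.sum()+245,(v*w).sum()/w.sum()+205)
E
python3 pin.py
```

```text
side rim (np.float64(312.9318722365916), np.float64(227.211328648882)) ptr (np.float64(266.08216150143176), np.float64(206.19262620646546)) brass (np.float64(286.613541095411), np.float64(218.85378612778237)) flyctr (np.float64(264.2914453235554), np.float64(220.1789260672183))
-0.2 264.1 206.3; -0.1 263.2 207.6; 0.0 262.3 208.9; 0.1 261.4 210.4; 0.2 260.6 212.0; 0.3 259.7 213.7; 0.4 259.0 215.4; 0.5 258.2 217.2; 0.6 257.6 219.1; 0.7 257.0 220.9; 0.8 256.5 222.8; 0.9 256.0 224.6; 1.0 255.7 226.4; 1.1 255.4 228.1; 1.2 255.3 229.7; 
top rim (np.float64(278.57135519991095), np.float64(201.01149639436778)) ptr (np.float64(293.2931388741668), np.float64(147.33040977184905)) brass (np.float64(287.368426792598), np.float64(172.26723409250633)) flyctr (np.float64(296.21191514787535), np.float64(150.9431199050972))
-0.2 299.2 145.9; -0.1 297.2 145.2; 0.0 295.2 144.7; 0.1 293.2 144.2; 0.2 291.2 143.8; 0.3 289.3 143.4; 0.4 287.5 143.1; 0.5 285.8 143.0; 0.6 284.2 142.9; 0.7 282.7 142.8; 0.8 281.4 142.9; 0.9 280.2 143.0; 1.0 279.2 143.3; 1.1 278.4 143.6; 1.2 277.7 143.9; 
side 0 99 253.1047580967613 222.32107157137145
side 7 97 253.77309177309178 218.47386397386398
```

The pin is now at side px (258,217), which is a lean of about 0.4–0.5 rad. Turning another 0.8 rad.

```bash
python3 -m inch '[[0,0,0,0,0,0.08,-1],[0,0,0,0,0,0.2,-1],[0,0,0,0,0,0.32,-1],[0,0,0,0,0,0.44,-1],[0,0,0,0,0,0.56,-1],[0,0,0,0,0,0.68,-1],[0,0,0,0,0,0.76,-1],[0,0,0,0,0,0.8,-1],[0,0,0,0,0,0.8,-1]]' 
python3 -c "
from h import *
to(549,91)
for n in ('side','top'):
  p,d=grab_frame(n);np.savez(n+'8.npz',p=p,d=d)
  q=p[195:245,235:305] if n=='side' else p[120:220,220:360]
  s=11 if n=='side' else 5.5
  cv2.imwrite('pics/%s8.png'%n,cv2.resize(q[:,:,::-1],None,fx=s,fy=s,interpolation=cv2.INTER_CUBIC))"
```

```text
clock: 17.35
eef_pos: [0.5484, 0.0907, 0.1316]
orientation: [0.894, 0.448, -0.001, 0.0]
force: [-3.0, -4.1, 3.4]
grip_width: 0.0257
t17.35 pos [548.4  90.7 131.6] yawY -0.6411 z [-0.001 -0.001 -1.   ] q6 0.803 q1 0.162 F [-3.  -4.1  3.4] M [-0.89  0.45  0.19] w 25.7
shift [ 0.5  0.3 -0. ]
```

View pics/side8.png

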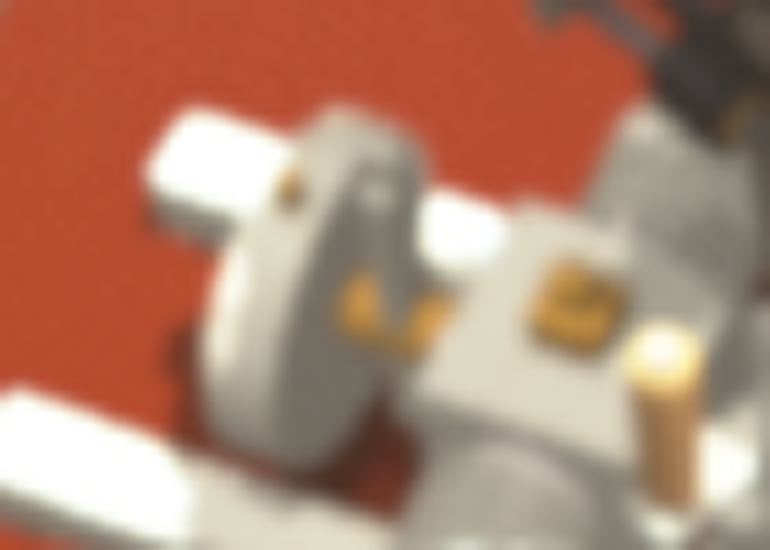

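View pics/top8.png

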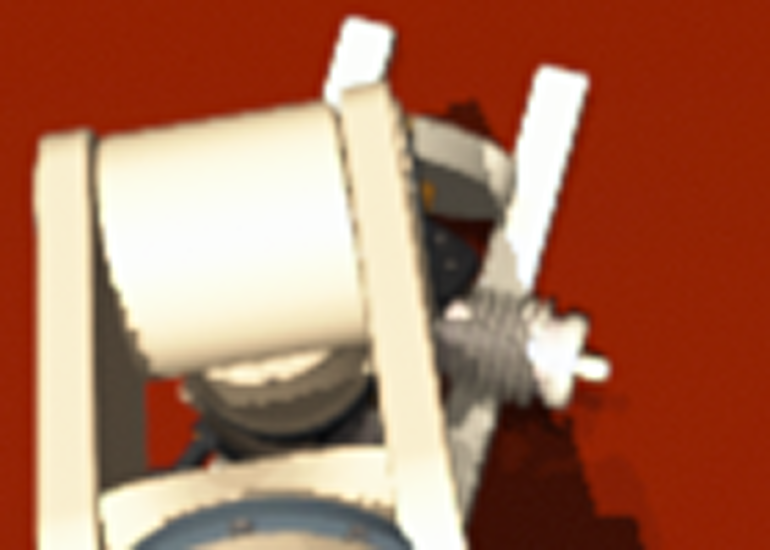

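```bash
python3 - <<'E'
from pin import *
for n,k in(("side","0"),("top","0"),("side","8")):
    z=np.load(n+k+".npz");C=cloud(n,z["d"]);t,ex,ey,f=model(n)
    L=(C-t); X=L@ex*1000;Y=L@ey*1000;Z=C[...,2]*1000
    m=(X>130)&(X<190)&(abs(Y)<80)&(Z>90)
    print(n,k)
    for v,u in zip(*np.nonzero(m&(Z>117)&(X<162))): print((u,v),X[v,u].round(),Y[v,u].round(),Z[v,u].round(),z["p"][v,u])
    m=(X>155)&(X<180)&(abs(Y)<60)&(Z>100)&(Z<122); print("wheel top part: n",m.sum(),"Y mean",Y[m].mean(),Y[m].min(),Y[m].max(),"Zmax",Z[m].max(),"X",X[m].mean())
    m=(X>130)&(X<200)&(abs(Y)<70)&(Z>12);print("Y extent",np.percentile(Y[m],[1,99]))
p=np.load("top0.npz")["p"][130:170,270:320,::-1];cv2.imwrite("pics/top0w.png",cv2.resize(p,None,fx=14,fy=14,interpolation=cv2.INTER_CUBIC))
p=np.load("side0.npz")["p"][195:245,235:305,::-1];cv2.imwrite("pics/side0w.png",cv2.resize(p,None,fx=11,fy=11,interpolation=cv2.INTER_CUBIC))
E
```

```text
side 0
(np.int64(268), np.int64(208)) 142.0 3.0 143.0 [253 253 248]
(np.int64(269), np.int64(208)) 140.0 1.0 142.0 [252 252 247]
(np.int64(270), np.int64(208)) 136.0 1.0 145.0 [247 247 237]
(np.int64(268), np.int64(209)) 143.0 3.0 139.0 [243 243 230]
(np.int64(269), np.int64(209)) 137.0 6.0 145.0 [240 242 230]
(np.int64(270), np.int64(209)) 135.0 4.0 143.0 [238 240 227]
(np.int64(271), np.int64(209)) 139.0 -6.0 129.0 [220 219 198]
(np.int64(268), np.int64(210)) 142.0 4.0 135.0 [213 211 190]
(np.int64(269), np.int64(210)) 139.0 5.0 138.0 [205 206 187]
(np.int64(270), np.int64(210)) 135.0 5.0 140.0 [209 209 189]
(np.int64(271), np.int64(210)) 135.0 -0.0 133.0 [199 196 176]
(np.int64(272), np.int64(210)) 136.0 -7.0 124.0 [184 172 154]
(np.int64(268), np.int64(211)) 142.0 6.0 133.0 [219 220 201]
(np.int64(269), np.int64(211)) 140.0 4.0 131.0 [216 218 198]
(np.int64(270), np.int64(211)) 136.0 4.0 133.0 [203 204 184]
(np.int64(271), np.int64(211)) 135.0 0.0 129.0 [186 182 164]
(np.int64(272), np.int64(211)) 137.0 -7.0 119.0 [178 168 150]
(np.int64(264), np.int64(212)) 158.0 4.0 117.0 [255 
[... 5172 characters left out ...]
.int64(213)) 136.0 1.0 119.0 [130 124 112]
(np.int64(268), np.int64(214)) 140.0 11.0 125.0 [139 132 118]
(np.int64(269), np.int64(214)) 137.0 10.0 125.0 [143 136 123]
(np.int64(270), np.int64(214)) 135.0 9.0 125.0 [134 128 115]
(np.int64(271), np.int64(214)) 135.0 3.0 117.0 [124 118 107]
(np.int64(269), np.int64(215)) 137.0 11.0 121.0 [131 124 112]
(np.int64(270), np.int64(215)) 135.0 9.0 120.0 [125 119 107]
(np.int64(269), np.int64(216)) 137.0 12.0 118.0 [128 122 109]
(np.int64(270), np.int64(216)) 133.0 13.0 122.0 [125 119 107]
wheel top part: n 132 Y mean 9.660171414226316 -32.09567184132377 42.0749002960871 Zmax 121.89589932611344 X 164.44797836901148
Y extent [-61.1415136   69.62409593]
```

View pics/top0w.png

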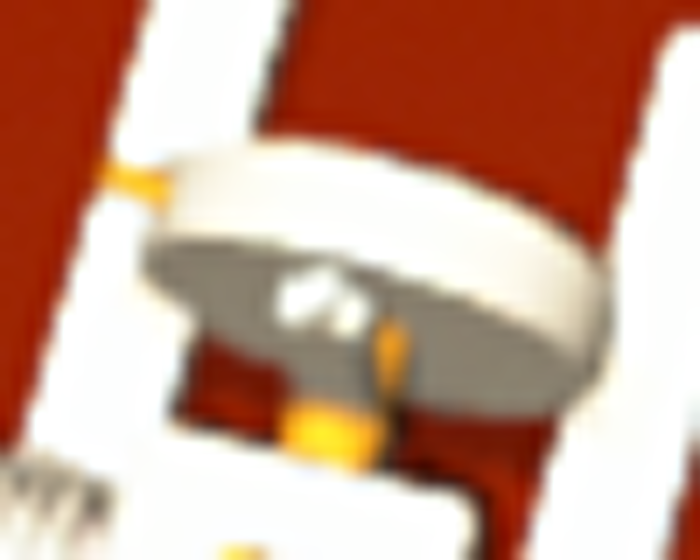

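View pics/side0w.png

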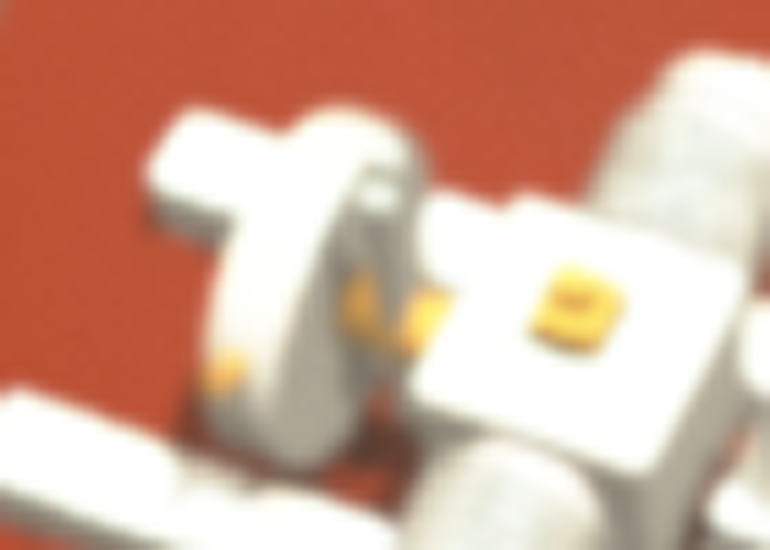

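The pointer tip shows up at engine X≈140, Y≈0, Z≈145, so my engine frame is right to within about 2 mm. The pin leans about 0.15 rad. Turning 0.32 more, then measuring.

```bash
python3 -m inch '[[0,0,0,0,0,0.08,-1],[0,0,0,0,0,0.16,-1],[0,0,0,0,0,0.24,-1],[0,0,0,0,0,0.3,-1],[0,0,0,0,0,0.32,-1],[0,0,0,0,0,0.32,-1]]' 
python3 - <<'E'
from pin import *
to(549,91)
p,d=grab_frame('side');np.savez('side9.npz',p=p,d=d)
q=p[195:245,235:305]; cv2.imwrite('pics/side9.png',cv2.resize(q[:,:,::-1],None,fx=11,fy=11,interpolation=cv2.INTER_CUBIC))
t,ex,ey,f=model("side")
for k,(u0,v0) in {"0":(255,228),"7":(258,217),"8":(261,212),"9":(262,210)}.items():
    z=np.load("side%s.npz"%k);P=z["p"].astype(int);C=cloud("side",z["d"])-t
    s=P[...,0]-P[...,2]; g=P[...,1]-.5*(P[...,0])
    best=[]
    for v in range(v0-5,v0+6):
        for u in range(u0-4,u0+5):
            if s[v,u]>35 and P[v,u,1]>.65*P[v,u,0]: best.append((u,v,s[v,u],*(C[v,u]@np.stack([ex,ey,[0,0,1]],1)*1000).round()))
    b=np.array(best); 
    if len(b): w=b[:,2]; print(k,len(b),(b[:,0]*w).sum()/w.sum(),(b[:,1]*w).sum()/w.sum(),np.median(b[:,3:],0))
for a in np.arange(-.2,.4,.05): print("%.2f"%a,np.round(proj("side",f(a,.0565)),1),end=";")
E
```

```text
clock: 18.2
eef_pos: [0.5484, 0.0908, 0.1316]
orientation: [0.954, 0.3, -0.001, 0.0]
force: [-3.0, -5.3, 3.1]
grip_width: 0.0253
t18.20 pos [548.4  90.8 131.6] yawY -0.9606 z [-0.001 -0.001 -1.   ] q6 1.123 q1 0.162 F [-3.  -5.3  3.1] M [-0.92  0.59  0.24] w 25.3
shift [ 0.6  0.2 -0. ]
0 35 254.436449963477 228.06135865595326 [172.  47.  83.]
7 31 256.75637104994905 217.48318042813455 [172.  24. 107.]
8 18 261.11739130434785 210.07717391304348 [166.    6.  116.5]
9 31 262.3429203539823 207.87057522123894 [168. -12. 114.]
-0.20 [264.1 206.7];-0.15 [263.7 207.3];-0.10 [263.2 207.9];-0.05 [262.8 208.5];-0.00 [262.4 209.2];0.05 [261.9 209.9];0.10 [261.5 210.7];0.15 [261.1 211.4];0.20 [260.7 212.2];0.25 [260.3 213. ];0.30 [259.9 213.9];0.35 [259.5 214.7];0.40 [259.1 215.6];
```

View pics/side9.png

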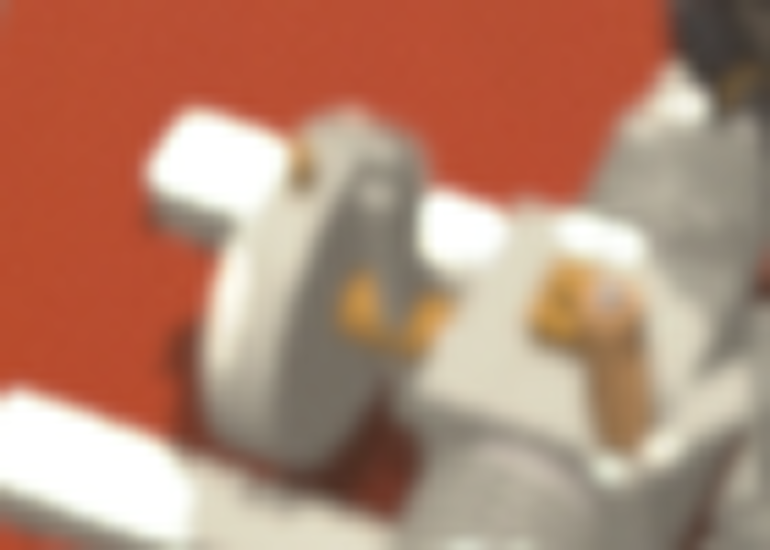

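```bash
python3 - <<'E'
from pin import *
t,ex,ey,f=model("side")
for n in("side","top"):
  for Y in(-4,0,4):print(n,Y,[np.round(proj(n,t+.139*ex+ey*Y/1000+[0,0,z]),1) for z in(.145,.135,.125)])
p=np.load("side9.npz")["p"][200:222,252:280,::-1];cv2.imwrite("pics/s9w.png",cv2.resize(p,None,fx=26,fy=26,interpolation=cv2.INTER_NEAREST))
E
```

```text
side -4 [array([270. , 206.3]), array([270.3, 208.4]), array([270.6, 210.4])]
side 0 [array([269.4, 207.3]), array([269.7, 209.4]), array([270. , 211.4])]
side 4 [array([268.8, 208.3]), array([269.1, 210.4]), array([269.4, 212.4])]
top -4 [array([293.6, 151.4]), array([293.8, 152.5]), array([294. , 153.6])]
top 0 [array([292.2, 151.1]), array([292.4, 152.2]), array([292.6, 153.2])]
top 4 [array([290.8, 150.7]), array([291. , 151.8]), array([291.2, 152.9])]
```

View pics/s9w.png

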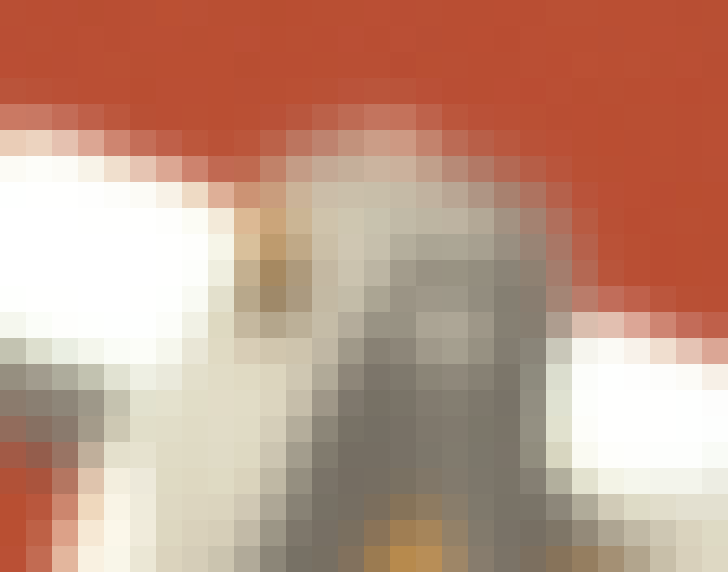

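The pin is now at side px (262.3,209.5), which the model puts at a lean of about 0–0.03 rad. I'll release, lift clear, and check from the top camera.

```bash
python3 -m inch '[[0,0,0,0,0,0,-0.3],[0,0,0,0,0,0,0],[0,0,0,0,0,0,0.5],[0,0,0,0,0,0,0.5],[0,0,0,0,0,0,0.5]]'
python3 -m inch '[[0,0,-5,0,0,0,0.5],[0,0,-20,0,0,0,0.5],[0,0,-50,0,0,0,0.5],[0,0,-90,0,0,0,0.5],[0,0,-120,0,0,0,0.5],[0,0,-130,0,0,0,0.5],[0,0,-130,0,0,0,0.5]]'
python3 - <<'E'
from pin import *
s,R=st(); print("world (-200,-280,0) ->",R.T@[-200,-280,0])
p,d=grab_frame('side');np.savez('side10.npz',p=p,d=d)
cv2.imwrite('pics/side10.png',cv2.resize(p[180:280,230:370,::-1],None,fx=5.5,fy=5.5,interpolation=cv2.INTER_CUBIC))
E
```

```text
clock: 18.88
eef_pos: [0.5489, 0.0913, 0.1315]
orientation: [0.954, 0.3, 0.0, -0.0]
force: [0.2, 0.0, 0.5]
grip_width: 0.0686
clock: 19.75
eef_pos: [0.549, 0.0913, 0.262]
orientation: [0.954, 0.3, 0.001, 0.0]
force: [-0.1, 1.4, -0.4]
grip_width: 0.0689
t19.75 pos [549.   91.3 262. ] yawY -0.9620 z [ 0.001  0.    -1.   ] q6 1.124 q1 0.162 F [-0.1  1.4 -0.4] M [-0.03 -0.04 -0.02] w 68.9
world (-200,-280,0) -> [-3.24196793e+02  1.15309858e+02 -2.76005163e-01]
```

View pics/side10.png

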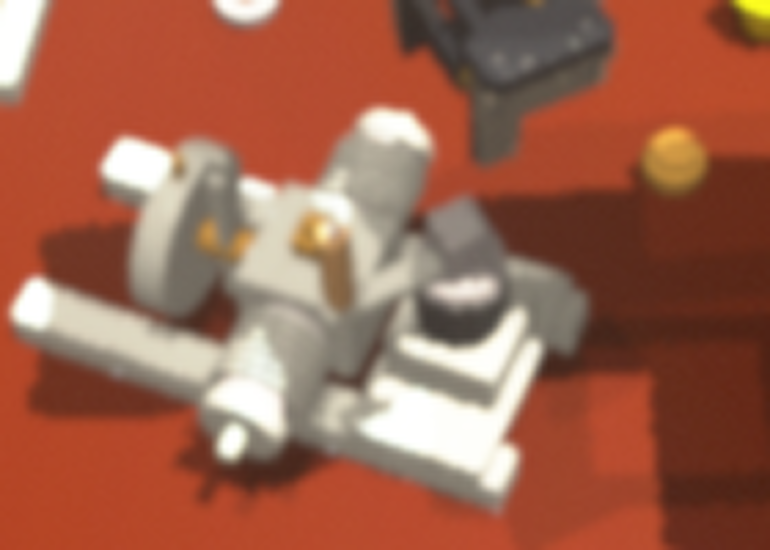

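The crank stays seated on the rim, flange at about (462,290). Moving the arm aside for an unobstructed top view.

```bash
python3 -m inch '[[-30,10,0,0,0,0,0.5],[-80,28,0,0,0,0,0.5],[-130,46,0,0,0,0,0.5],[-180,64,0,0,0,0,0.5],[-230,82,0,0,0,0,0.5],[-280,100,0,0,0,0,0.5],[-315,112,0,0,0,0,0.5],[-324,115,0,0,0,0,0.5],[-324,115,0,0,0,0,0.5]]'
python3 - <<'E'
from pin import *
for n in("top","side"):
    p,d=grab_frame(n);np.savez(n+'11.npz',p=p,d=d)
p=np.load("top11.npz")["p"];cv2.imwrite('pics/top11.png',cv2.resize(p[120:220,230:350,::-1],None,fx=6,fy=6,interpolation=cv2.INTER_CUBIC))
cv2.imwrite('pics/top11w.png',cv2.resize(p[130:165,270:320,::-1],None,fx=15,fy=15,interpolation=cv2.INTER_NEAREST))
p=np.load("side11.npz")["p"];cv2.imwrite('pics/side11.png',cv2.resize(p[195:245,235:330,::-1],None,fx=8,fy=8,interpolation=cv2.INTER_CUBIC))
E
```

```text
clock: 20.92
eef_pos: [0.3487, -0.1882, 0.2608]
orientation: [0.954, 0.299, -0.0, -0.001]
force: [0.3, -0.2, -0.5]
grip_width: 0.0688
```

View pics/top11.png

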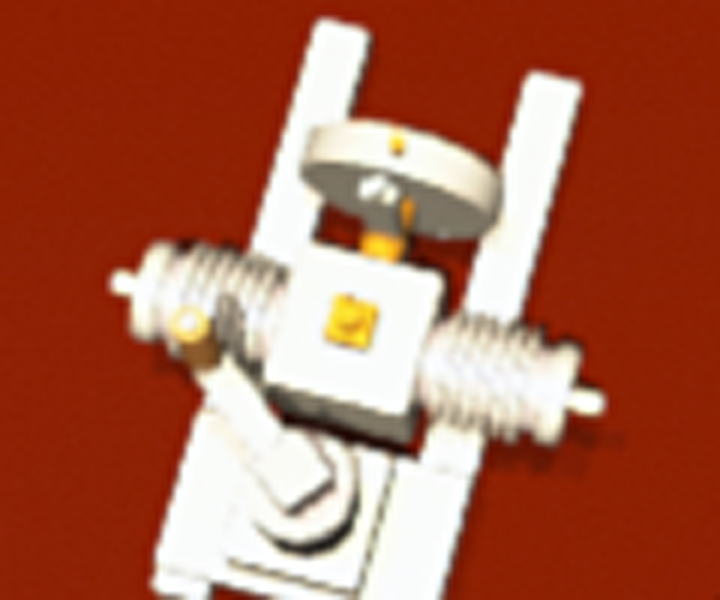

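View pics/top11w.png

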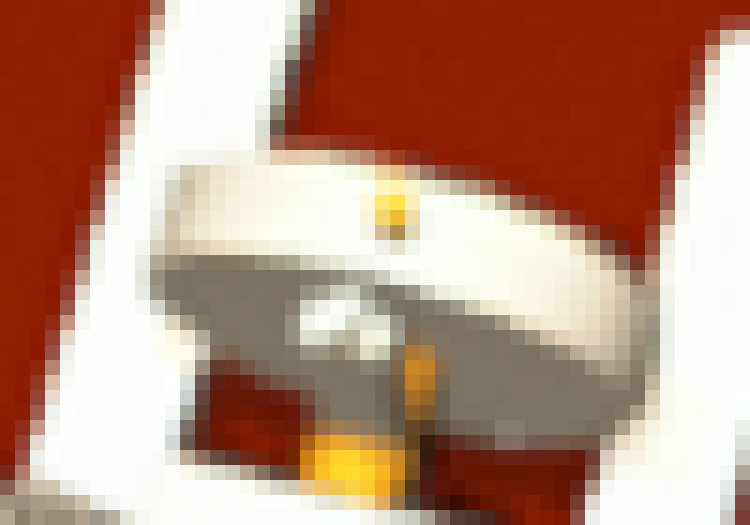

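View pics/side11.png

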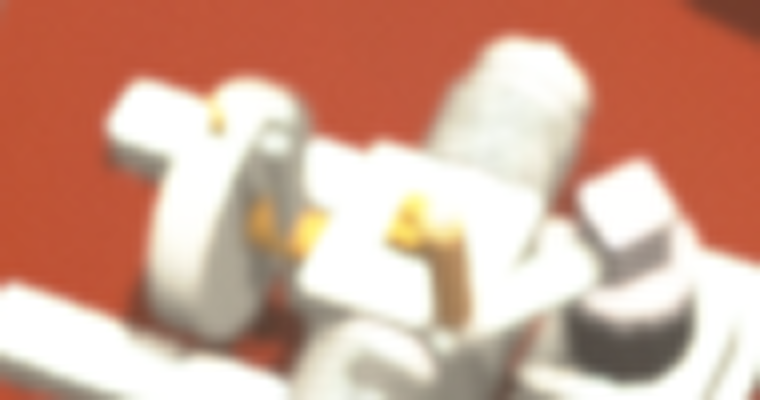

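```bash
python3 - <<'E'
from pin import *
t,ex,ey,f=model("top")
for yaw,tube in((-.28,(548.7,91)),(-.28,(548.5,90)),(-.30,(548.5,90)),(-.26,(548.5,90))):
    t,ex,ey,f=model("top",yaw,tube)
    L=[proj("top",f(s*np.pi/2,.05)+dx*ex) for s in(1,-1) for dx in(-.01,.01)]
    print(yaw,tube,np.round(L,1).tolist(),"pin0",np.round(proj("top",f(0,.0565)),1),"ptr",np.round(proj("top",t+.139*ex+[0,0,.145]),1))
p=np.load("top11.npz")["p"].astype(int)
m=(p[...,0]-p[...,2]>60)&(p[...,1]>.6*p[...,0]);m[:138]=0;m[148:]=0;m[:,:290]=0;m[:,302:]=0
v,u=np.nonzero(m);w=(p[...,0]-p[...,2])[m];print("pin",(u*w).sum()/w.sum(),(v*w).sum()/w.sum(),len(u))
# engine axis from depth: wheel points & symmetric cylinder clouds
z=np.load("top11.npz");t,ex,ey,f=model("top",-.28,(548.5,90));C=cloud("top",z["d"])-t;X=C@ex*1000;Y=C@ey*1000;Z=C[...,2]*1000
for a,b,zl in((157,173,60),(60,110,60)):
    mm=(X>a)&(X<b)&(Z>zl)&(abs(Y)<140);print("Y extents",a,b,np.percentile(Y[mm],[.5,2,98,99.5]).round(1))
mm=(X>55)&(X<115)&(Z>98)&(abs(Y)<60);print("block",np.percentile(Y[mm],[2,98]),cv2.minAreaRect((C[mm][:,:2]*1000).astype(np.float32)))
# rails: outer
mm=(X>180)&(X<220)&(Z>15)&(Z<60)&(abs(Y)<100);print("rails",np.percentile(Y[mm],[1,99]))
mm=(X>170)&(X<225)&(Z>20)&(Z<60)&(abs(Y)<100);q=C[mm][:,:2]*1000;print(cv2.minAreaRect(q.astype(np.float32)))
E
```

```text
-0.28 (548.7, 91) [[278.7, 149.8], [280.7, 143.4], [311.9, 158.5], [313.7, 152.1]] pin0 [295.2 144.8] ptr [292.2 151.1]
-0.28 (548.5, 90) [[279.1, 149.8], [281.0, 143.5], [312.2, 158.6], [314.1, 152.2]] pin0 [295.6 144.9] ptr [292.5 151.1]
-0.3 (548.5, 90) [[280.2, 149.8], [282.3, 143.5], [313.1, 159.2], [315.1, 152.8]] pin0 [296.7 145.2] ptr [293.5 151.4]
-0.26 (548.5, 90) [[278.0, 149.9], [279.8, 143.5], [311.3, 158.0], [313.0, 151.6]] pin0 [294.4 144.6] ptr [291.6 150.9]
pin 295.50692924872357 142.84609773887672 14
Y extents 157 173 [-47.6 -45.5  46.7  50. ]
Y extents 60 110 [-112.7 -103.2  103.3  114.9]
block [-15.63223265  14.69218318] ((79.08135223388672, -23.61506462097168), (64.96582794189453, 28.030210494995117), 38.080284118652344)
rails [-65.3104162  69.7434605]
((190.74388122558594, -52.152305603027344), (136.53610229492188, 54.58727264404297), 74.28767395019531)
```

```bash
python3 - <<'E'
from pin import *
for n in("top","side"):
    z=np.load(n+"11.npz");C=cloud(n,z["d"]);P=C.reshape(-1,3)
    m=(np.hypot(P[:,0]-.5488,P[:,1]-.0912)<.022)&(P[:,2]>.145)&(P[:,2]<.175);R=P[m];print(n,m.sum(),np.median(R,0),cv2.minAreaRect((R[:,:2]*1000).astype(np.float32)))
st()
E
```

```text
top 107 [0.54681437 0.08924315 0.15993871] ((548.4837036132812, 90.34481811523438), (27.44932746887207, 25.515104293823242), 35.33443069458008)
side 97 [0.54765693 0.09497127 0.15733029] ((547.5494995117188, 92.47080993652344), (27.27932357788086, 27.265472412109375), 34.376075744628906)
t21.02 pos [ 349.3 -187.6  261.1] yawY -0.9616 z [-0.     0.001 -1.   ] q6 0.464 q1 -0.497 F [ 0.5 -0.5 -0.2] M [-0.03  0.   -0.04] w 69.0
```

The top of the boss reads z = 0.160, as it should when seated, and sits over the tube axis. The pin is upright within about 0.03 rad in both views. Handing in.

```bash
python3 -c "
from workcell import arm
print(arm.finish_job())"
```

```text
the job is handed in; nothing more can be done
None
```

I took the crank from its block, lowered it into the starter tube until its flange was on the rim, and turned the engine until the pin stood up at the pointer. Then I let go, moved the arm clear, and handed the job in at about 21 s. No verdict was reported.

- **Seating:** The hex matched straight away, so no feeling about was needed. I felt no load on the way down, and the first contact (about 6 N) came at exactly the seated height. I never saw a load on the drive's spring.
- **Turn:** I turned the crank about 2.8 rad clockwise, with at most about 0.25 N m on the wrist.
- **Crank at the end:** The boss top reads z = 0.160 m in the top camera and 0.157 m in the side camera (0.160 m expected). Sideways it is within about 2 mm of the tube axis; the two cameras disagree by about 2 mm in y, as they did from the start.
- **Pin at the end:** The top view, with the arm out of the way, puts it at about -0.03 to 0 rad. My last side-view measurement, taken just before I let go, gave about 0 to +0.02 rad, so both are well inside 0.08 rad.
- **Other things:** The robot was touching nothing when I handed in. I did not measure the bystanders again at the end; the arm passed well above them, and the later pictures showed nothing out of place.

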